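# Run the contact probe along the bag sealer's seal strip and hold it on the test mark

## Robot

A 6-joint arm with a two-finger parallel gripper is mounted at the origin on a cart in front of the work surface, level with it; the furniture and walls round the work are solid. World frame = base frame: x ahead of the robot, y to its left, z up, the work surface at z = 0. Lengths are in m, angles in rad, forces in N, time in s.
With the tool pointing down it reaches from about 0.375 to 0.975 m from the base axis. Payload 3.8 kg.
Tool frame: the origin (TCP) lies at the very end of the fingers, on their centre line; the grasp point (between the pads) lies 19 mm behind it; z points along the fingers, y is the line along which they close (so a half turn about z gives the same grasp; the last joint's range is limited). The gripper opens to 85 mm and grips with 20 to 120 N. Pads are 22 mm wide; open, the fingers measure 114 mm over their backs; the gripper's body (76 mm by 85 mm) begins 54 mm behind the grasp point. The pads swing forward as they close: fully open they stand 13 mm farther back than shut.
Start: joints at [-1.198, 0.264, 1.604, -0, 1.274, -0.037], TCP at [0.269, -0.619, 0.192] pointing down, gripper open.
Joint ranges: [-2.63, 2.63], [-0.94, 2.18], [0.31, 2.57], [-1.31, 4.45], [0, 2.66], [-2.55, 2.55]. Speed limits (rad/s): [2.57, 2.57, 3.14, 3.14, 3.14, 3.14].

## Interface

Orientations are given as a rotation vector (axis times angle).
In Python, from workcell import read_state, read_camera, calibration, finish_job gives the robot as it stands.
- The arm moves only by the tool step_arm, never from a script. Its argument "commands" is a list of rows, each an object of numbers: "fingers": the gripper's target within -1 to 1 (shut at 1, half-way at 0, fully open at -1); "dx", "dy", "dz": the shift along the tool's x, y, z in m; "roll": the turn about the tool's z in degrees. In form: [{"fingers": .., "dx": .., "dy": .., "dz": .., "roll": ..}, ...]. A call has 1 to 8 rows; each row is the pose to reach, as a shift and turn from the pose commanded when the call began, along the tool's axes at that moment; what a row does not reach only later rows make up. A row lasts 1/8 s, in which the tool goes at most 62.5 mm and 10.7 degrees, less where a joint would pass 70% of its speed; a pose out of reach is approached as far as the arm can. A call with a gripper value outside its range is refused whole. The fingers move at their own pace and stop on an object; "squeeze" is the grip in N (left out, the last holds). Time passes only in rows, so rows that repeat a pose let the fingers close. It gives the time, the measured TCP pose, the force, the opening and the grip force at its end, in the units of the state.
- read_state(): the state, without advancing time (a new reading comes with each control period).
- read_camera(name): name is "scene" or "top" or "wrist"; returns (picture, depth): 384x512x3 uint8, blue, green, red; 384x512 float32, m along the optical axis (not along the pixel's ray), 0 where there is no reading.
- calibration(name): a dict with "intrinsics" (3x3 intrinsics, pixels), "world_to_cam" (4x4, takes a point from world to camera coordinates). Camera axes: x right, y up, looking along -z (the intrinsics and any distortion apply to the point x, -y, -z); pixel columns grow to the right and rows downward; lengths in m; the calibration is good to about 2 mm. A picture is of the moment at which its call begins: read the wrist's pose just before it. calibration takes no time and is no camera call; for the wrist camera it gives the pose at the moment of the call.
- finish_job(): hands the job in; it is judged then, once.
The state is a dict: "time": time; "q": joint angles; "joint_vel": joint speeds; "joint_torque": joint torques, N m; "tool_pos": TCP position; "tcp_rot": TCP orientation; "wrist_force": force on the tool from outside, world axes, zero at the start; "torque": the same for the moment, N m; "width": opening from 0.0 (shut) to 1.0 (fully open); "grip_force": force on a finger pad.
Only numpy, scipy, OpenCV 4.12 (cv2) and the standard library are available. Lean on these libraries where they do the work, as an engineer would, in place of code of your own. Each camera call takes 0.05 s, during which the arm holds its last target. There are 200 camera calls.

## Task

Check the vacuum bag sealer's seal strip: draw the cordless contact probe straight up out of its dock, set its sprung copper foot down upright on the brown tape at the green mark, and slide it slowly (about 2 cm a second) along the tape to the red mark without lifting off or pressing the foot in to its stop. Finish while holding the probe there for the reading: upright, the foot on the tape at the red mark and pressed about half-way in; do not let go or lift it. Leave the sealer's lid open and the other things where they stand.

Things in the scene. Friction and masses are not known exactly. Their poses are not given: they have to be found in the camera images.
- probe_grip (a point): Middle of the handle of the loose cordless contact probe that stands upright in its dock: the place to grip. z runs up the handle. White handle, a rounded block 27 mm along x and 22 mm along y; its flat sides with blue ribs face +y and -y (close the fingers along y). It reaches 30 mm above this point; 24 mm below begins the blue collar, 29 mm across, which rests on the dock's rim 44 mm below.
- probe: The same probe, about 0.17 kg; origin at the underside of its collar, z up the handle, other axes as probe_grip. Below the collar a steel sheath 11 mm across and 55 mm long, then the sprung foot, whose underside is 75 mm below this origin (119 mm below probe_grip) when fully out.
- foot_tip (a point): Centre of the underside of the probe's copper foot, a flat disc 10 mm across that slides on a thin stem (orange band) into the sheath. In the dock it hangs free inside the hole.
- probe_foot (a joint): How far the foot is pressed into the sheath, m: 0 fully out, 0.012 at its stop. Spring: about 1 N to start it, then 0.3 N per mm, so about 2.8 N half-way in (6 mm) and 4.6 N at the stop.
- probe_dock: Grey round dock, fixed: black base disc 72 mm across, tapered post 37 mm across at its top, 90 mm high, with a 16 mm hole down its middle in which the probe's sheath and foot hang. Origin at the underside, on its axis. The foot is clear of the hole once the probe has been raised 76 mm.
- sealer: White countertop vacuum bag sealer, fixed, 170 mm deep (x) by 340 mm wide (y), steel deck 62 mm above the table, lid hinged along its rear (+x) edge and standing open. Origin under its centre; its front faces its own -x. The seal strip runs along its y, 45 mm in front of the centre, before a grey foam gasket 5 mm high.
- strip_mid (a point): Middle of the seal strip, on top of the brown tape, 62.5 mm above the table; axes as the sealer: y along the strip, z up. The tape is level, 16 mm wide between two aluminium strips that stand 2.5 mm above it and keep the foot on it, and 270 mm long between black end clamps 3.5 mm high.
- green_mark: Start mark: green ticks 8 mm wide painted on the aluminium strips on either side of the tape and on the deck in front. Origin on the tape's top, on its centre line, 55 to 85 mm to one side of strip_mid (either side).
- red_mark: Test mark: the same in red, 55 to 85 mm to the other side of strip_mid.
- sealer_lid (a joint): Angle of the sealer's lid, rad: 0 shut, starts standing open at 1.7 to 1.9; stiff hinge, stays where it is. 160 mm long, hinge line 125 mm behind the seal strip, 68 mm above the table, so its edge stands about 230 mm above the table.
- squeeze_bottle: Loose white squeeze bottle, 64 mm across and 216 mm high, standing to the front right; leave it alone. Origin under its centre.
- deli_cup: Loose lidded deli cup, 74 mm across, 68 mm high, to the left behind the dock; leave it alone. Origin under its centre.
- spice_jar: Loose spice jar with a black cap, 40 mm across, 105 mm high, behind the dock; leave it alone. Origin under its centre.
- tape_roll: Loose roll of brown packing tape lying flat, 92 mm across, 48 mm high, at the front right; leave it alone. Origin under its centre.
Things that resemble listed ones, but are neither listed nor needed, are in the scene too. Leave any purple look-alike of the probe_dock alone.

How it is judged:
By the outcome, as a careful person would: the job done as asked, in the order asked, and still so for the second after the job is handed in, while the arm keeps its last pose, push and grip.
It also fails if it takes over 54 s, if anything falls off the work surface, if the arm or the gripper's body presses on something with over 40 N, if the wrist force passes 120 N, or if a joint passes its speed limit or range.

## Working session

There is one attempt and no reset: what is moved stays moved. The work goes in short steps, Python scripts to look and compute and a tool call to move; the robot and the scene stay as the last step left them, time stands still between calls to the robot, and variables do not carry over. Pictures are saved under pics/ and viewed, at most 10 in all, crops included, and the job is handed in when it is done.

Besides the shell and the picture viewer there is one more tool, called after ">>>" as a command line: name --argument value ..., lists and objects as JSON in quotes. step_arm: Moves the arm, as the interface text tells. Its arguments: {"type":"object","properties":{"commands":{"type":"array","items":{"type":"object","properties":{"fingers":{"type":"number"},"dx":{"type":"number"},"dy":{"type":"number"},"dz":{"type":"number"},"roll":{"type":"number"}}}},"squeeze":{"type":"number"}},"required":["commands"]}

```bash
mkdir -p pics
python3 - <<'E'
from workcell import *
import cv2,numpy as np
s=read_state();print(s)
for n in("scene","top"):
    im,d=read_camera(n);c=calibration(n)
    cv2.imwrite(f"pics/{n}0.png",im);np.savez(f"{n}0.npz",im=im,d=d,K=c["intrinsics"],T=c["world_to_cam"])
    print(n,{k:(np.round(v,4).tolist() if hasattr(v,'shape') else v) for k,v in c.items()})
E
```

```text
{'time': 0.0, 'q': array([-1.19786698e+00,  2.64769170e-01,  1.60541186e+00, -1.71985217e-05,
        1.27365851e+00, -3.69123681e-02]), 'joint_vel': array([-0.00024781, -0.00028015,  0.00063376,  0.00242661,  0.00052104,
       -0.0001533 ]), 'joint_torque': array([-2.67145988e-03, -5.15131295e+01, -3.67311466e+01, -6.14605369e-05,
        1.29209019e-02,  2.21896988e-05]), 'tool_pos': array([ 0.2686473 , -0.61833686,  0.19053087]), 'tcp_rot': array([-3.07369352e+00, -6.38839201e-01,  6.15207737e-04]), 'wrist_force': array([ 0.07812063, -0.09865409, -0.03329971]), 'torque': array([-0.01105707, -0.00205628, -0.05580914]), 'grip_force': 0.0, 'width': 0.9969910073934297}
scene {'intrinsics': [[388.8977, 0.0, 253.5575], [0.0, 388.8977, 193.2934], [0.0, 0.0, 1.0]], 'world_to_cam': [[-0.8709, -0.4913, -0.0076, 0.4118], [0.2279, -0.4177, 0.8795, -0.2146], [-0.4353, 0.7643, 0.4758, -1.146], [0.0, 0.0, 0.0, 1.0]]}
top {'intrinsics': [[469.6266, 0.0, 260.5115], [0.0, 469.6266, 189.3506], [0.0, 0.0, 1.0]], 'world_to_cam': [[0.0194, -0.9998, 0.0041, -0.0269], [0.9953, 0.0197, 0.0952, -0.5213], [-0.0953, 0.0023, 0.9954, -1.8495], [0.0, 0.0, 0.0, 1.0]]}
```

View pics/scene0.png

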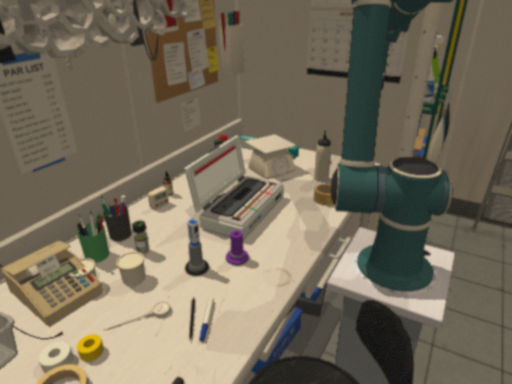

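View pics/top0.png

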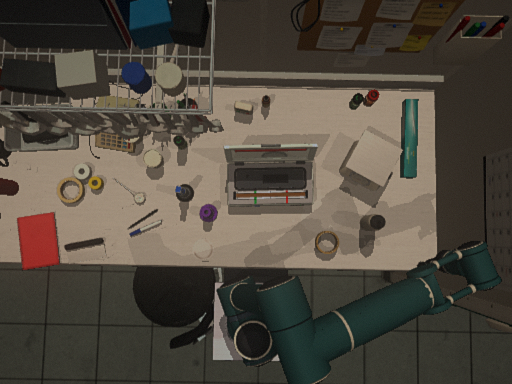

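The scene view shows the probe in its dock at about (195,250), with a purple look-alike at (237,248). In the top view the dock is at (185,192), the purple decoy at (208,212), the sealer at (270,178), the green tick near (255,198) and the red tick near (287,197).

```bash
cat > h.py <<'E'
import numpy as np,cv2
from workcell import *
def ray(K,T,uv,z):
    "world points where pixels uv meet the plane at height z"
    uv=np.atleast_2d(uv).astype(float)
    d=np.c_[(uv[:,0]-K[0,2])/K[0,0],-(uv[:,1]-K[1,2])/K[1,1],-np.ones(len(uv))]@T[:3,:3]
    o=-T[:3,:3].T@T[:3,3]
    return o+d*((z-o[2])/d[:,2])[:,None]
def cloud(K,T,d):
    v,u=np.indices(d.shape); c=np.dstack([(u-K[0,2])/K[0,0]*d,-(v-K[1,2])/K[1,1]*d,-d])
    return (c-T[:3,3])@T[:3,:3]
def snap(n,f):
    c=calibration(n);im,d=read_camera(n);cv2.imwrite(f"pics/{f}.png",im)
    K,T=np.array(c["intrinsics"]),np.array(c["world_to_cam"])
    np.savez(f"{f}.npz",im=im,d=d,K=K,T=T);return im,d,K,T
def mask(im,lo,hi): return cv2.inRange(cv2.cvtColor(im,cv2.COLOR_BGR2HSV),lo,hi)>0
E
python3 - <<'E'
from h import *
f=np.load("top0.npz");im,d,K,T=[f[k] for k in("im","d","K","T")]
P=cloud(K,T,d)
np.set_printoptions(precision=3,suppress=True)
def blobs(name,m,z):
    n,l,s,c=cv2.connectedComponentsWithStats(m.astype(np.uint8))
    for i in range(1,n):
        if s[i,4]>3 and 170<c[i,0]<325 and 130<c[i,1]<215: print(name,s[i],c[i],ray(K,T,c[i],z)[0],np.median(P[l==i],0))
blobs("green",mask(im,(40,80,40),(85,255,255)),.065)
blobs("red",mask(im,(0,120,60),(8,255,255))|mask(im,(172,120,60),(180,255,255)),.065)
blobs("blue",mask(im,(95,100,60),(125,255,255)),.13)
blobs("purple",mask(im,(128,70,40),(160,255,255)),.1)
# sealer: points at deck height
h=P[...,2];print("dock high pts",)
m=(h>.14)&(h<.19);m[:,:160]=0;m[:,215:]=0;m[:160]=0;m[215:]=0
print(m.sum(),P[m].min(0),P[m].max(0),np.median(P[m],0))
m=(h>.05)&(h<.08);m[:,:215]=0;m[:,325:]=0;m[:150]=0;m[215:]=0
r=cv2.minAreaRect(P[m][:,:2].astype(np.float32));print(r)
# scene view
f=np.load("scene0.npz");im,d,K,T=[f[k] for k in("im","d","K","T")];P=cloud(K,T,d);print(P[215:275:6,194])
E
```

```text
green [177 137   3   2   5] [177.8 137.4] [0.717 0.314 0.065] [0.71  0.305 0.106]
green [176 140   6   3  12] [178.417 141.25 ] [0.702 0.311 0.065] [0.693 0.304 0.105]
green [254 190   2   3   5] [254.6 191.2] [0.51  0.006 0.065] [0.511 0.005 0.064]
green [254 197   3   7  20] [254.95 199.85] [0.476 0.004 0.065] [0.476 0.004 0.062]
red [235 149  71   3 131] [270.015 149.855] [ 0.675 -0.051  0.065] [ 0.651 -0.052  0.196]
red [286 190   2   3   6] [286.5 191. ] [ 0.513 -0.118  0.065] [ 0.513 -0.118  0.068]
red [286 196   2   8  16] [286.5 199.5] [ 0.48  -0.119  0.065] [ 0.481 -0.119  0.064]
blue [176 186   5   6  24] [177.792 188.75 ] [0.508 0.295 0.13 ] [0.504 0.288 0.164]
purple [200 204  17  18 190] [207.716 212.289] [0.423 0.183 0.1  ] [0.424 0.189 0.015]
dock high pts
51 [0.49  0.276 0.141] [0.516 0.301 0.176] [0.504 0.287 0.161]
((0.5459496378898621, -0.052759960293769836), (0.17520463466644287, 0.33916470408439636), 2.4864137172698975)
[[ 0.691  0.051 -0.   ]
 [ 0.499  0.285  0.163]
 [ 0.49   0.297  0.153]
 [ 0.491  0.298  0.134]
 [ 0.495  0.296  0.112]
 [ 0.494  0.3    0.094]
 [ 0.494  0.303  0.075]
 [ 0.494  0.305  0.055]
 [ 0.494  0.308  0.037]
 [ 0.495  0.309  0.015]]
```

>>> step_arm --commands '[{"dz": -0.06,"roll": -10,"fingers": -1},{"dz": -0.12,"roll": -20,"fingers": -1},{"dz": -0.18,"roll": -30,"fingers": -1},{"dx": 0.041,"dy": -0.044,"dz": -0.19,"roll": -40,"fingers": -1},{"dx": 0.082,"dy": -0.088,"dz": -0.2,"roll": -50,"fingers": -1},{"dx": 0.123,"dy": -0.132,"dz": -0.21,"roll": -60,"fingers": -1},{"dx": 0.164,"dy": -0.176,"dz": -0.21,"roll": -70,"fingers": -1},{"dx": 0.205,"dy": -0.22,"dz": -0.21,"roll": -80,"fingers": -1}]'

```text
invalid input
```

>>> step_arm --commands '[{"fingers": -1.0,"dx": 0.0,"dy": 0.0,"dz": -0.06,"roll": -10.0},{"fingers": -1.0,"dx": 0.0,"dy": 0.0,"dz": -0.12,"roll": -20.0},{"fingers": -1.0,"dx": 0.0,"dy": 0.0,"dz": -0.18,"roll": -30.0},{"fingers": -1.0,"dx": 0.041,"dy": -0.044,"dz": -0.19,"roll": -40.0},{"fingers": -1.0,"dx": 0.082,"dy": -0.088,"dz": -0.2,"roll": -50.0},{"fingers": -1.0,"dx": 0.123,"dy": -0.132,"dz": -0.21,"roll": -60.0},{"fingers": -1.0,"dx": 0.164,"dy": -0.176,"dz": -0.21,"roll": -70.0},{"fingers": -1.0,"dx": 0.205,"dy": -0.22,"dz": -0.21,"roll": -80.0}]'

```text
time: 1.1
tool_pos: [0.3695, -0.3337, 0.4016]
tcp_rot: [-1.939, -2.472, -0.0]
wrist_force: [0.5, 0.0, 0.2]
width: 1.001
grip_force: 0.0
```

>>> step_arm --commands '[{"fingers": -1.0,"dx": 0.042,"dy": 0.027,"dz": 0.0,"roll": -10.0},{"fingers": -1.0,"dx": 0.084,"dy": 0.055,"dz": 0.0,"roll": -20.0},{"fingers": -1.0,"dx": 0.126,"dy": 0.082,"dz": 0.0,"roll": -30.0},{"fingers": -1.0,"dx": 0.168,"dy": 0.11,"dz": 0.0,"roll": -40.0},{"fingers": -1.0,"dx": 0.21,"dy": 0.137,"dz": 0.0,"roll": -50.0},{"fingers": -1.0,"dx": 0.252,"dy": 0.165,"dz": 0.0,"roll": -60.0},{"fingers": -1.0,"dx": 0.252,"dy": 0.165,"dz": 0.0,"roll": -70.0},{"fingers": -1.0,"dx": 0.252,"dy": 0.165,"dz": 0.0,"roll": -76.2}]'

```text
time: 2.1
tool_pos: [0.4709, -0.051, 0.4012]
tcp_rot: [0.001, -3.14, -0.0]
wrist_force: [0.3, -0.7, -1.6]
width: 0.999
grip_force: 0.0
```

Run:
```python
from h import *
s=read_state();print(s["tool_pos"],s["tcp_rot"],s["q"])
im,d,K,T=snap("wrist","w1");print(K,T, -T[:3,:3].T@T[:3,3])
```

```text
[ 0.47093185 -0.05102687  0.40123278] [ 1.26970479e-03 -3.14038752e+00 -2.26680750e-04] [-1.60481026e-01 -1.80164581e-01  1.69049126e+00 -5.06070221e-05
  1.63247842e+00 -1.73208907e+00]
[[311.26492083   0.         257.56755626]
 [  0.         311.26492083 192.22761688]
 [  0.           0.           1.        ]] [[-2.63660021e-04  9.99999379e-01 -1.08285670e-03  5.20223962e-02]
 [-9.62281058e-01 -5.48313837e-04 -2.72056730e-01  5.45319535e-01]
 [-2.72057155e-01  9.70282007e-04  9.62280605e-01 -4.52482564e-01]
 [ 0.00000000e+00  0.00000000e+00  0.00000000e+00  1.00000000e+00]] [ 0.40166326 -0.05128432  0.58382938]
```

View pics/w1.png

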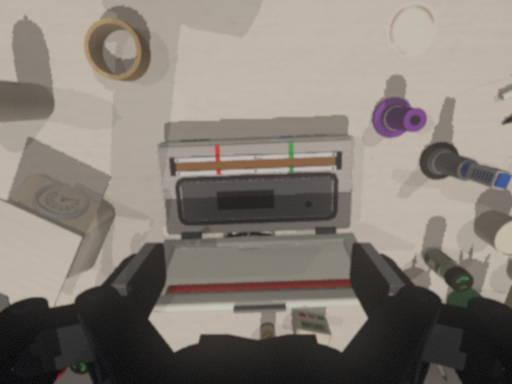

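The wrist view shows the brown tape from (175,166) to (337,160), with the red tick at (218,158) and the green tick at (291,155). The dock is at (440,160) with the probe leaning outward by perspective, and its blue ribs are visible from the -y side.

```bash
cat > strip.py <<'E'
from h import *
import sys
np.set_printoptions(precision=4,suppress=True)
f=np.load(sys.argv[1]+".npz");im,d,K,T=[f[k] for k in("im","d","K","T")]
P=cloud(K,T,d)
hsv=cv2.cvtColor(im,cv2.COLOR_BGR2HSV)
near=(abs(P[...,2]-.064)<.012)&(abs(P[...,0]-.5)<.06)&(abs(P[...,1]+.05)<.17)
br=mask(im,(5,90,50),(18,255,200))&near
v,u=np.nonzero(br);W=ray(K,T,np.c_[u,v],.0625)
for _ in range(4):
    k=np.polyfit(W[:,1],W[:,0],1);r=W[:,0]-np.polyval(k,W[:,1]);W=W[abs(r)<.009]
print("tape n",len(W),"line x=%.4f*y+%.4f"%tuple(k),"yaw deg",-np.degrees(np.arctan(k[0])),"y range",np.percentile(W[:,1],[0.5,99.5]),"mid y",np.percentile(W[:,1],[.5,99.5]).mean(),"z depth",np.median(P[br][:,2]))
for n,m in(("green",mask(im,(40,80,40),(85,255,255))),("red",mask(im,(0,150,80),(4,255,255))|mask(im,(173,130,60),(180,255,255)))):
    v,u=np.nonzero(m&near);A=ray(K,T,np.c_[u,v],.064)
    # y along the strip at the centre line: shift along the sealer's x axis
    off=A[:,0]-np.polyval(k,A[:,1]);y=A[:,1]-off*(-k[0])
    print(n,len(A),"off range",off.min(),off.max(),"y",np.median(y),y.min(),y.max(),"x",np.polyval(k,np.median(y)))
E
python3 strip.py w1
python3 - <<'E'
from h import *
f=np.load("w1.npz");im,d,K,T=[f[k] for k in("im","d","K","T")];P=cloud(K,T,d)
np.set_printoptions(precision=4,suppress=True)
near=(abs(P[...,0]-.5)<.08)&(abs(P[...,1]-.29)<.08)
bl=mask(im,(95,110,60),(125,255,255))&near
for a in(.08,.09,.1,.11,.12,.13,.14,.15,.158):
    m=near&(abs(P[...,2]-a)<.005)
    if m.sum(): print(a,m.sum(),P[m].min(0),P[m].max(0))
v,u=np.nonzero(bl);print("blue",len(u),u.min(),u.max(),v.min(),v.max(),P[bl].mean(0))
# black base
bk=mask(im,(0,0,0),(180,255,60))&near&(abs(P[...,2]-.006)<.01)
W=P[bk];print("base",len(W),W.min(0),W.max(0))
hi=near&(P[...,2]>.1);c=cv2.minAreaRect(P[hi][:,:2].astype(np.float32));print(c)
E
```

```text
tape n 1113 line x=-0.0390*y+0.4963 yaw deg 2.232132474865925 y range [-0.1897  0.0777] mid y -0.05600172530376403 z depth 0.06317044388035128
green 71 off range -0.03268462935574934 0.014980909828757771 y 0.004584547927777374 0.0014850561223287576 0.006629291164020607 x 0.4961460219436859
red 43 off range -0.032399851443165484 0.011932653257322179 y -0.11876576606153466 -0.12081466720722071 -0.11672761545633495 x 0.5009539436264321
0.08 92 [0.4854 0.2692 0.0752] [0.52   0.291  0.0849]
0.09 190 [0.4858 0.2692 0.085 ] [0.5208 0.3019 0.0948]
0.1 81 [0.4897 0.2735 0.0951] [0.5158 0.2926 0.1047]
0.11 79 [0.4895 0.2752 0.105 ] [0.5156 0.2911 0.1148]
0.12 84 [0.4893 0.2748 0.115 ] [0.5157 0.2887 0.125 ]
0.13 98 [0.4894 0.2747 0.1251] [0.5148 0.2976 0.135 ]
0.14 93 [0.4891 0.2753 0.1352] [0.5152 0.2897 0.145 ]
0.15 109 [0.4888 0.2746 0.145 ] [0.5151 0.297  0.155 ]
0.158 184 [0.4891 0.2753 0.1531] [0.517  0.2994 0.1629]
blue 137 496 509 174 187 [0.5028 0.287  0.1646]
base 26 [0.472  0.2719 0.0078] [0.4812 0.3069 0.0119]
((0.5029707551002502, 0.2862943112850189), (0.023193877190351486, 0.027458129450678825), 81.34813690185547)
```

>>> step_arm --commands '[{"fingers": -1.0,"dx": 0.0,"dy": 0.056,"dz": 0.015,"roll": 0.0},{"fingers": -1.0,"dx": 0.0,"dy": 0.112,"dz": 0.03,"roll": 0.0},{"fingers": -1.0,"dx": 0.0,"dy": 0.168,"dz": 0.045,"roll": 0.0},{"fingers": -1.0,"dx": 0.0,"dy": 0.224,"dz": 0.06,"roll": 0.0},{"fingers": -1.0,"dx": 0.0,"dy": 0.28,"dz": 0.08,"roll": 0.0},{"fingers": -1.0,"dx": -0.011,"dy": 0.338,"dz": 0.1,"roll": 0.0},{"fingers": -1.0,"dx": -0.011,"dy": 0.338,"dz": 0.1,"roll": 0.0},{"fingers": -1.0,"dx": -0.011,"dy": 0.338,"dz": 0.1,"roll": 0.0}]'

```text
time: 3.15
tool_pos: [0.4837, 0.2854, 0.3014]
tcp_rot: [-0.009, -3.141, 0.002]
wrist_force: [-0.1, 0.1, 0.3]
width: 1.005
grip_force: 0.0
```

Run:
```python
from h import *
np.set_printoptions(precision=4,suppress=True)
s=read_state();print(s["tool_pos"],s["tcp_rot"],s["q"])
im,d,K,T=snap("wrist","w2");P=cloud(K,T,d)
near=(abs(P[...,0]-.503)<.08)&(abs(P[...,1]-.287)<.08)
hi=near&(P[...,2]>.154);print(hi.sum(),np.percentile(P[hi][:,2],[5,50,95]))
W=ray(K,T,np.argwhere(hi)[:,::-1],np.median(P[hi][:,2]))
print(cv2.minAreaRect(W[:,:2].astype(np.float32)),W.min(0),W.max(0))
for lo,hh in((.085,.095),(.1,.11),(.125,.145)):
    m=near&(P[...,2]>lo)&(P[...,2]<hh); print(lo,m.sum(),P[m].min(0),P[m].max(0))
v,u=np.nonzero(hi);c=(int(u.mean()),int(v.mean()));print(c)
crop=im[max(c[1]-75,0):c[1]+75,c[0]-100:c[0]+100];cv2.imwrite("pics/w2c.png",cv2.resize(crop,None,fx=4,fy=4,interpolation=cv2.INTER_CUBIC))
```

```text
[0.4837 0.2854 0.3014] [-0.0093 -3.1405  0.0019] [ 0.4891  0.0009  1.7008 -0.0006  1.4414 -1.0757]
39734 [0.3692 0.4136 0.4341]
((0.46052610874176025, 0.28454652428627014), (0.1453559398651123, 0.06030092015862465), 89.78485870361328) [0.4304 0.2118 0.4136] [0.4909 0.3571 0.4136]
0.085 223 [0.4231 0.2071 0.0851] [0.5146 0.3058 0.095 ]
0.1 19 [0.4892 0.2761 0.1003] [0.5029 0.2998 0.1099]
0.125 67 [0.4883 0.2768 0.1251] [0.5036 0.3002 0.1444]
(255, 333)
```

View pics/w2c.png

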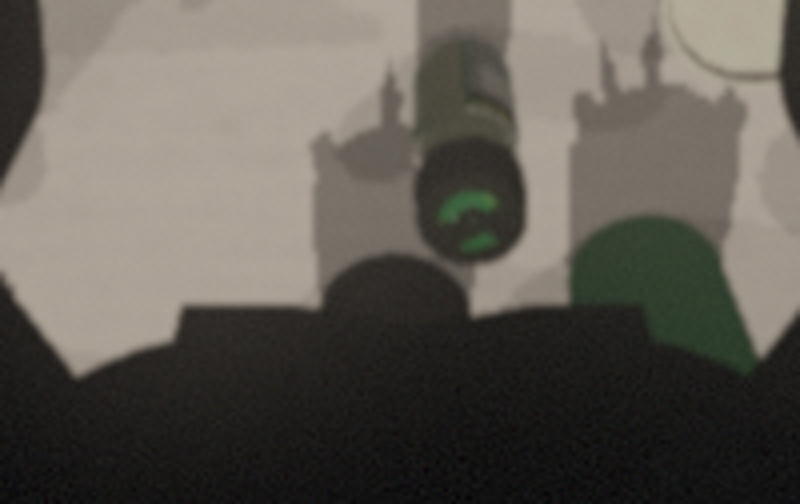

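This crop is centred on the gripper body, not the probe; it shows the spice jar and gripper. I'll redo it with a height cap.

Run:
```python
from h import *
np.set_printoptions(precision=4,suppress=True)
f=np.load("w2.npz");im,d,K,T=[f[k] for k in("im","d","K","T")];P=cloud(K,T,d)
near=(abs(P[...,0]-.503)<.04)&(abs(P[...,1]-.287)<.04)
hi=near&(P[...,2]>.152)&(P[...,2]<.175);print(hi.sum(),np.percentile(P[hi][:,2],[5,50,95]))
top=near&(P[...,2]>.160)&(P[...,2]<.175)
W=ray(K,T,np.argwhere(top)[:,::-1],.164)
print(top.sum(),cv2.minAreaRect(W[:,:2].astype(np.float32)),W.min(0),W.max(0))
v,u=np.nonzero(hi);c=(int(u.mean()),int(v.mean()));print(c)
crop=im[max(c[1]-50,0):c[1]+50,c[0]-65:c[0]+65];cv2.imwrite("pics/w2d.png",cv2.resize(crop,None,fx=6,fy=6,interpolation=cv2.INTER_CUBIC))
```

```text
514 [0.1552 0.1641 0.1659]
423 ((0.5023325681686401, 0.28859347105026245), (0.02074102871119976, 0.025778742507100105), 77.74934387207031) [0.4893 0.2774 0.164 ] [0.5159 0.2999 0.164 ]
(261, 188)
```

View pics/w2d.png

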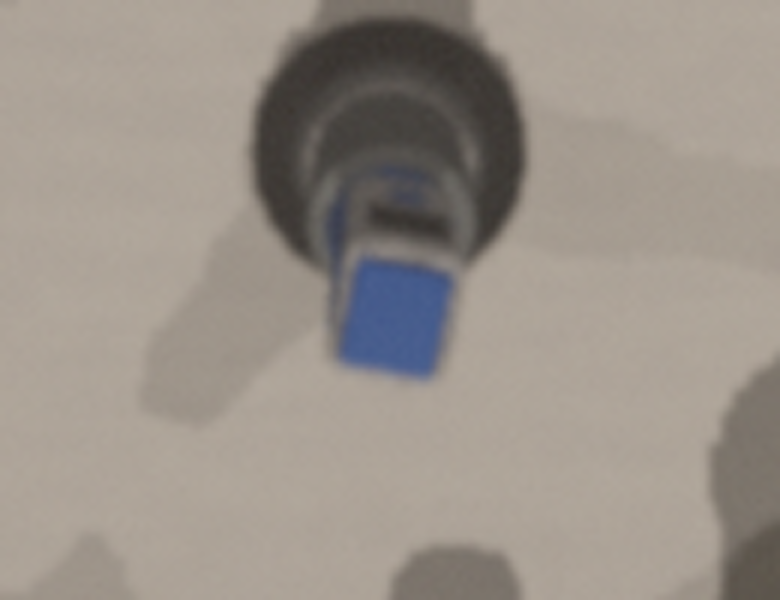

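The crop shows the blue handle top as a rectangle with corners at about (358,258), (453,272), (435,378) and (340,360), turned roughly -10° in yaw, with the dock rim behind it.

Run:
```python
from h import *
f=np.load("w2.npz");im,d,K,T=[f[k] for k in("im","d","K","T")]
S=8;c=cv2.resize(im[138:238,196:326],None,fx=S,fy=S,interpolation=cv2.INTER_CUBIC).astype(int)
for t in (25,40,55):
    m=(c[...,0]-c[...,2]>t)&(c[...,0]>115);m[:int(250/6*S)]=0
    m=m.astype(np.uint8);n,l,s,_=cv2.connectedComponentsWithStats(m);i=1+s[1:,4].argmax()
    v,u=np.nonzero(l==i);W=ray(K,T,np.c_[196+(u+.5)/S-.5,138+(v+.5)/S-.5],.164)
    print(t,len(u),cv2.minAreaRect((W[:,:2]*1000).astype(np.float32)),W.mean(0))
    C=np.cov(W[:,:2].T);print()
s=read_state();print(s["tool_pos"],s["tcp_rot"])
```

```text
25 18170 ((503.1734313964844, 288.593017578125), (17.445148468017578, 20.04882049560547), 78.78827667236328) [0.50312708 0.28861088 0.164     ]

40 16534 ((503.1134948730469, 288.59844970703125), (16.518123626708984, 19.110506057739258), 78.5167236328125) [0.5030682  0.28862905 0.164     ]

55 14594 ((503.1184997558594, 288.609619140625), (15.434514045715332, 18.05575180053711), 78.83138275146484) [0.50307142 0.28863029 0.164     ]

[0.48402905 0.284985   0.30218225] [ 1.06956886e-02  3.14136477e+00 -7.37579007e-04]
```

>>> step_arm --commands '[{"fingers": -1.0,"dx": -0.02,"dy": 0.002,"dz": 0.03,"roll": 6.0},{"fingers": -1.0,"dx": -0.02,"dy": 0.002,"dz": 0.07,"roll": 11.3},{"fingers": -1.0,"dx": -0.02,"dy": 0.002,"dz": 0.11,"roll": 11.3},{"fingers": -1.0,"dx": -0.02,"dy": 0.002,"dz": 0.15,"roll": 11.3},{"fingers": -1.0,"dx": -0.02,"dy": 0.002,"dz": 0.175,"roll": 11.3},{"fingers": -1.0,"dx": -0.02,"dy": 0.002,"dz": 0.184,"roll": 11.3},{"fingers": -1.0,"dx": -0.02,"dy": 0.002,"dz": 0.184,"roll": 11.3}]' --squeeze 60

```text
time: 4.08
tool_pos: [0.5045, 0.2869, 0.1186]
tcp_rot: [0.32, 3.125, 0.0]
wrist_force: [-1.0, 0.3, 0.3]
width: 1.006
grip_force: 0.0
```

Run:
```python
from h import *
np.set_printoptions(precision=4,suppress=True)
s=read_state();print(s["tool_pos"],s["tcp_rot"],s["wrist_force"])
R=cv2.Rodrigues(s["tcp_rot"])[0];p=s["tool_pos"]
print("probe axis from TCP in tool axes",R.T@(np.array([.503,.288,.115])-p), "tool y angle",np.degrees(np.arctan2(R[1,1],R[0,1])), "tool z",R[:,2])
```

```text
[0.5045 0.2869 0.1186] [0.3204 3.1245 0.0005] [-0.9925  0.3416  0.2901]
probe axis from TCP in tool axes [0.0017 0.0008 0.0036] tool y angle 78.28857728517846 tool z [ 0.0007  0.0002 -1.    ]
```

Well centred; close.

>>> step_arm --commands '[{"fingers": 0.3,"dx": 0.0,"dy": 0.001,"dz": 0.0,"roll": 0.0},{"fingers": 1.0,"dx": 0.0,"dy": 0.001,"dz": 0.0,"roll": 0.0},{"fingers": 1.0,"dx": 0.0,"dy": 0.001,"dz": 0.0,"roll": 0.0},{"fingers": 1.0,"dx": 0.0,"dy": 0.001,"dz": 0.0,"roll": 0.0},{"fingers": 1.0,"dx": 0.0,"dy": 0.001,"dz": 0.0,"roll": 0.0},{"fingers": 1.0,"dx": 0.0,"dy": 0.001,"dz": 0.0,"roll": 0.0}]' --squeeze 60

```text
time: 4.82
tool_pos: [0.5047, 0.2891, 0.1187]
tcp_rot: [0.318, 3.124, 0.001]
wrist_force: [0.0, 0.2, 3.9]
width: 0.229
grip_force: 58.8
```

>>> step_arm --commands '[{"fingers": 1.0,"dx": 0.0,"dy": 0.001,"dz": -0.008,"roll": 0.0},{"fingers": 1.0,"dx": 0.0,"dy": 0.001,"dz": -0.02,"roll": 0.0},{"fingers": 1.0,"dx": 0.0,"dy": 0.001,"dz": -0.035,"roll": 0.0},{"fingers": 1.0,"dx": 0.0,"dy": 0.001,"dz": -0.052,"roll": 0.0},{"fingers": 1.0,"dx": 0.0,"dy": 0.001,"dz": -0.07,"roll": 0.0},{"fingers": 1.0,"dx": 0.0,"dy": 0.001,"dz": -0.09,"roll": 0.0},{"fingers": 1.0,"dx": 0.0,"dy": 0.001,"dz": -0.11,"roll": 0.0},{"fingers": 1.0,"dx": 0.0,"dy": 0.001,"dz": -0.12,"roll": 0.0}]'

```text
time: 5.82
tool_pos: [0.5051, 0.2901, 0.2403]
tcp_rot: [0.318, 3.123, 0.002]
wrist_force: [0.3, 0.9, -2.5]
width: 0.22
grip_force: 58.8
```

Run:
```python
from h import *
np.set_printoptions(precision=4,suppress=True)
s=read_state();print(s)
a=snap("scene","s2");b=snap("wrist","w3")
im=np.hstack([cv2.resize(a[0][170:290,130:290],(400,300),interpolation=cv2.INTER_CUBIC),cv2.resize(b[0],(400,300))]);cv2.imwrite("pics/v3.png",im)
```

```text
{'time': 5.825, 'q': array([ 0.4785,  0.0608,  1.7491, -0.    ,  1.3288, -0.8895]), 'joint_vel': array([-0.0013, -0.0262, -0.0806,  0.0008,  0.137 ,  0.0016]), 'joint_torque': array([  0.007 , -41.6702, -38.0043,   0.0008,  -0.0567,  -0.    ]), 'tool_pos': array([0.5051, 0.2901, 0.2403]), 'tcp_rot': array([0.3178, 3.1231, 0.0024]), 'wrist_force': array([ 0.3323,  0.9359, -2.5173]), 'torque': array([ 0.043 , -0.0262,  0.0115]), 'grip_force': 58.7606942653656, 'width': 0.21975260834339228}
```

View pics/v3.png

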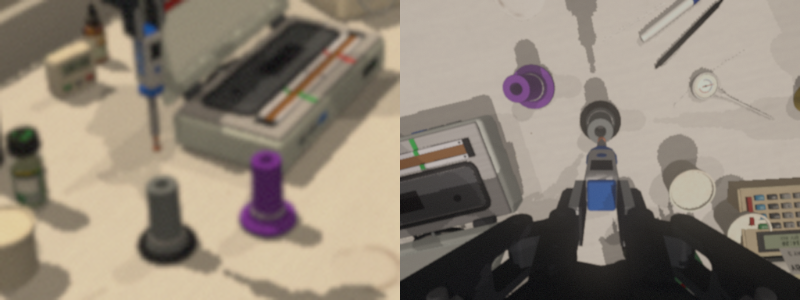

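Probe is held upright with its foot fully out, hanging above the grey dock (left half, foot at ~(155,148); right half, foot at ~(600,140)). Moving above the green mark and aligning the tool's y with the strip.

>>> step_arm --commands '[{"fingers": 1.0,"dx": -0.004,"dy": -0.022,"dz": 0.0,"roll": -2.0},{"fingers": 1.0,"dx": -0.011,"dy": -0.064,"dz": 0.0,"roll": -5.0},{"fingers": 1.0,"dx": -0.019,"dy": -0.112,"dz": 0.005,"roll": -8.0},{"fingers": 1.0,"dx": -0.028,"dy": -0.16,"dz": 0.01,"roll": -11.0},{"fingers": 1.0,"dx": -0.036,"dy": -0.208,"dz": 0.02,"roll": -13.5},{"fingers": 1.0,"dx": -0.043,"dy": -0.25,"dz": 0.03,"roll": -13.5},{"fingers": 1.0,"dx": -0.0485,"dy": -0.281,"dz": 0.03,"roll": -13.5},{"fingers": 1.0,"dx": -0.0485,"dy": -0.281,"dz": 0.03,"roll": -13.5}]'

```text
time: 6.92
tool_pos: [0.4943, 0.0027, 0.2067]
tcp_rot: [0.046, -3.139, 0.001]
wrist_force: [-0.2, 0.7, -1.1]
width: 0.225
grip_force: 59.0
```

```bash
python3 - <<'E'
from h import *
np.set_printoptions(precision=4,suppress=True)
s=read_state();print(s["tool_pos"],s["tcp_rot"],s["wrist_force"])
a=snap("scene","s4");b=snap("wrist","w4")
for n,x in(("s",a),("w",b)):
    im,d,K,T=x;fz=s["tool_pos"][2]-.1037
    p=T[:3,:3]@np.r_[s["tool_pos"][:2],fz]+T[:3,3];print(n,"foot expected px",K[0,2]+K[0,0]*p[0]/-p[2],K[1,2]-K[1,1]*p[1]/-p[2])
im=np.hstack([cv2.resize(a[0][150:250,160:293],(400,300),interpolation=cv2.INTER_CUBIC),cv2.resize(b[0][90:250,150:363],(400,300),interpolation=cv2.INTER_CUBIC)]);cv2.imwrite("pics/v4.png",im)
E
python3 strip.py w4
```

```text
[0.4943 0.0027 0.2067] [ 0.0462 -3.1392  0.0005] [-0.1716  0.7105 -1.0985]
s foot expected px 247.37446589155024 196.9927010064578
w foot expected px 256.7967786025037 180.0155890435871
tape n 3046 line x=-0.0403*y+0.4964 yaw deg 2.3049674896478645 y range [-0.19   0.078] mid y -0.05601403044668062 z depth 0.06316115143766668
green 143 off range -0.032170411202865457 -0.007808262385755771 y 0.004285933370936205 0.0019222695575116485 0.007404848911093888 x 0.49619223266795387
red 138 off range -0.032388411750845336 0.012892643284993066 y -0.11874509962773779 -0.12173981459332303 -0.11552142819230893 x 0.5011443533228405
```

View pics/v4.png

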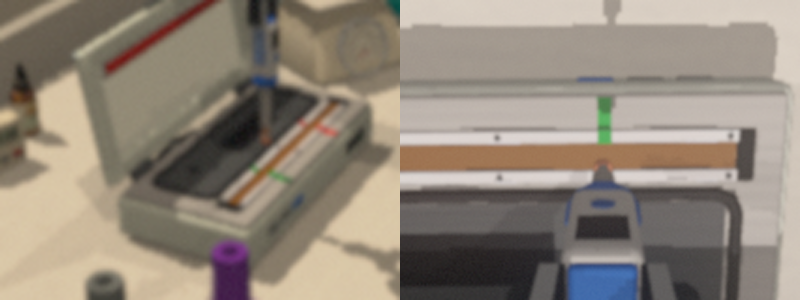

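The scene crop (left) shows the foot hanging above the gasket and tape area. The wrist crop (right) shows it at about (603,165), in line with the green tick at (604,120).

Run:
```python
from h import *
np.set_printoptions(precision=4,suppress=True)
for n in("w4","s4"):
    f=np.load(n+".npz");im,d,K,T=[f[k] for k in("im","d","K","T")];P=cloud(K,T,d)
    near=(abs(P[...,0]-.495)<.03)&(abs(P[...,1]-.003)<.03)&(P[...,2]>.09)
    print(n)
    for lo in np.arange(.09,.18,.006):
        m=near&(P[...,2]>=lo)&(P[...,2]<lo+.006);v,u=np.nonzero(m)
        if len(u): print("%.3f"%lo,len(u),"u",u.min(),u.max(),"v",v.min(),v.max(),P[m].mean(0))
```

```text
w4
0.102 12 u 253 263 v 175 180 [0.49   0.004  0.1066]
0.108 30 u 253 262 v 176 181 [0.4908 0.0032 0.1098]
0.114 2 u 256 257 v 179 179 [0.4906 0.0024 0.1146]
0.120 3 u 258 263 v 179 182 [0.4892 0.006  0.1251]
0.126 21 u 252 264 v 180 186 [0.4894 0.0032 0.1291]
0.132 20 u 252 263 v 181 185 [0.4889 0.0038 0.1352]
0.138 20 u 252 263 v 183 186 [0.489  0.0034 0.1409]
0.144 13 u 254 261 v 185 186 [0.4884 0.0031 0.1468]
s4
0.102 4 u 247 249 v 196 197 [0.4904 0.0035 0.1054]
0.108 3 u 247 248 v 195 196 [0.4911 0.0062 0.1106]
0.114 4 u 247 249 v 193 194 [0.4915 0.0029 0.1182]
0.120 3 u 247 249 v 192 192 [0.4902 0.0049 0.1242]
0.126 4 u 247 249 v 190 191 [0.4894 0.0063 0.1298]
0.132 5 u 247 249 v 188 190 [0.49   0.0051 0.1349]
0.138 4 u 247 249 v 187 189 [0.4892 0.0047 0.1394]
0.144 6 u 247 249 v 185 187 [0.4897 0.0063 0.1468]
0.150 5 u 247 249 v 184 185 [0.489  0.0063 0.1536]
0.156 5 u 247 249 v 182 183 [0.4898 0.0047 0.1593]
0.162 4 u 247 249 v 181 182 [0.4894 0.0053 0.1646]
0.168 6 u 247 249 v 179 180 [0.4897 0.0045 0.1706]
0.174 3 u 245 250 v 178 178 [0.4874 0.0104 0.1792]
```

```bash
cat > avg.py <<'E'
from h import *
np.set_printoptions(precision=4,suppress=True)
r=[]
for _ in range(12):
    read_camera("top");s=read_state();r.append(np.r_[s["tool_pos"],s["wrist_force"],s["torque"]])
r=np.array(r);print("t",s["time"],"pos",r[:,:3].mean(0),r[:,:3].std(0),"F",r[:,3:6].mean(0),r[:,3:6].std(0),"M",r[:,6:].mean(0),"rot",s["tcp_rot"],"grip",s["grip_force"],s["width"])
E
python3 avg.py
```

```text
t 7.625 pos [0.4952 0.0053 0.2078] [0.0001 0.0002 0.0002] F [-0.092  -0.124  -1.4224] [0.5327 0.4193 0.5666] M [-0.0027 -0.0071  0.0012] rot [-0.052   3.1412  0.0001] grip 59.024988412857056 0.2267424202879641
```

>>> step_arm --commands '[{"fingers": 1.0,"dx": -0.0027,"dy": 0.001,"dz": 0.008,"roll": 0.0},{"fingers": 1.0,"dx": -0.0027,"dy": 0.001,"dz": 0.018,"roll": 0.0},{"fingers": 1.0,"dx": -0.0027,"dy": 0.001,"dz": 0.027,"roll": 0.0},{"fingers": 1.0,"dx": -0.0027,"dy": 0.001,"dz": 0.033,"roll": 0.0},{"fingers": 1.0,"dx": -0.0027,"dy": 0.001,"dz": 0.035,"roll": 0.0},{"fingers": 1.0,"dx": -0.0027,"dy": 0.001,"dz": 0.035,"roll": 0.0},{"fingers": 1.0,"dx": -0.0027,"dy": 0.001,"dz": 0.035,"roll": 0.0}]'

```text
time: 8.5
tool_pos: [0.4982, 0.0057, 0.1733]
tcp_rot: [-0.051, 3.14, -0.0]
wrist_force: [-0.4, 0.6, -2.1]
width: 0.226
grip_force: 59.0
```

```bash
python3 avg.py
python3 - <<'E'
from h import *
np.set_printoptions(precision=4,suppress=True)
im,d,K,T=snap("wrist","w5");P=cloud(K,T,d)
near=(abs(P[...,0]-.495)<.03)&(abs(P[...,1]-.003)<.03)
for lo in np.arange(.066,.14,.006):
    m=near&(P[...,2]>=lo)&(P[...,2]<lo+.006);v,u=np.nonzero(m)
    if len(u): print("%.3f"%lo,len(u),"u",u.min(),u.max(),"v",v.min(),v.max(),P[m].mean(0))
cv2.imwrite("pics/w5c.png",cv2.resize(im[100:250,160:360],(800,600),interpolation=cv2.INTER_CUBIC))
E
python3 strip.py w5
```

```text
t 9.1 pos [0.498  0.0057 0.1731] [0.0001 0.     0.0002] F [-0.147   0.1347 -1.6925] [0.4272 0.2094 0.5   ] M [-0.0021 -0.0066 -0.009 ] rot [-0.0516  3.1412 -0.    ] grip 59.027718901634216 0.22498696422000522
0.066 320 u 224 286 v 162 204 [0.5036 0.     0.0669]
0.072 35 u 253 263 v 175 181 [0.4941 0.0049 0.0752]
0.078 3 u 256 260 v 179 179 [0.4941 0.0058 0.0802]
0.090 20 u 252 264 v 179 186 [0.4929 0.0055 0.0934]
0.096 20 u 252 263 v 181 185 [0.4923 0.0049 0.0995]
0.102 18 u 252 263 v 183 186 [0.4924 0.0055 0.1053]
0.108 16 u 253 262 v 184 186 [0.4921 0.005  0.1106]
0.114 4 u 256 259 v 186 186 [0.4916 0.005  0.1146]
tape n 3815 line x=-0.0404*y+0.4964 yaw deg 2.311331809841694 y range [-0.1897  0.0781] mid y -0.05576586120273077 z depth 0.06319599346452685
green 175 off range -0.0327087047444668 -0.007994117125306788 y 0.004771174285040601 0.0018073647018877433 0.0076676284793125455 x 0.49618739139224705
red 180 off range -0.032745348443687816 0.01384506254245943 y -0.11871375504719921 -0.12216753960515517 -0.11531479364646442 x 0.50117152060847
```

View pics/w5c.png

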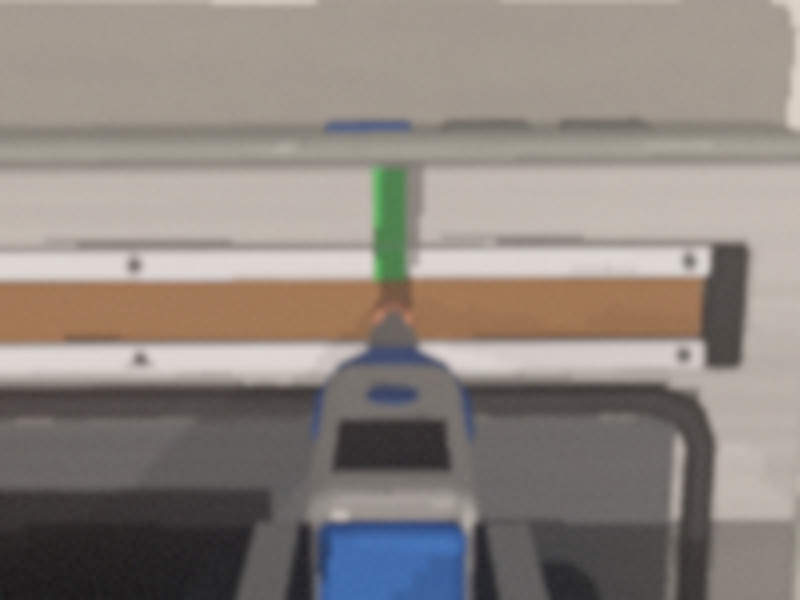

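The wrist crop shows the copper foot at about (393,312) over the brown tape, aligned with the green tick at (391,220).

>>> step_arm --commands '[{"fingers": 1.0,"dx": 0.0008,"dy": -0.0003,"dz": 0.002,"roll": 0.0},{"fingers": 1.0,"dx": 0.0008,"dy": -0.0003,"dz": 0.004,"roll": 0.0},{"fingers": 1.0,"dx": 0.0008,"dy": -0.0003,"dz": 0.006,"roll": 0.0},{"fingers": 1.0,"dx": 0.0008,"dy": -0.0003,"dz": 0.008,"roll": 0.0},{"fingers": 1.0,"dx": 0.0008,"dy": -0.0003,"dz": 0.009,"roll": 0.0},{"fingers": 1.0,"dx": 0.0008,"dy": -0.0003,"dz": 0.01,"roll": 0.0},{"fingers": 1.0,"dx": 0.0008,"dy": -0.0003,"dz": 0.01,"roll": 0.0}]'

```text
time: 10.02
tool_pos: [0.4973, 0.0054, 0.163]
tcp_rot: [-0.052, 3.141, -0.0]
wrist_force: [-0.1, -0.3, 0.6]
width: 0.227
grip_force: 59.3
```

```bash
python3 avg.py
```

```text
t 10.625 pos [0.4972 0.0054 0.163 ] [0.     0.     0.0001] F [-0.1171 -0.1397  0.3576] [0.5003 0.4031 0.457 ] M [ 0.0135  0.0303 -0.0035] rot [ 0.0515 -3.1412 -0.    ] grip 59.30456042289734 0.220784024718121
```

>>> step_arm --commands '[{"fingers": 1.0,"dx": 0.0,"dy": 0.0,"dz": 0.001,"roll": 0.0},{"fingers": 1.0,"dx": 0.0,"dy": 0.0,"dz": 0.002,"roll": 0.0},{"fingers": 1.0,"dx": 0.0,"dy": 0.0,"dz": 0.0029,"roll": 0.0},{"fingers": 1.0,"dx": 0.0,"dy": 0.0,"dz": 0.0029,"roll": 0.0}]'

```text
time: 11.12
tool_pos: [0.4971, 0.0054, 0.1599]
tcp_rot: [0.052, -3.141, 0.0]
wrist_force: [0.0, 0.8, 1.0]
width: 0.227
grip_force: 59.4
```

```bash
python3 avg.py
```

```text
t 11.725 pos [0.4971 0.0054 0.16  ] [0. 0. 0.] F [-0.2564  0.2068  1.4952] [0.6261 0.5006 0.4091] M [0.0011 0.0227 0.0036] rot [-0.0515  3.1411  0.    ] grip 59.408451318740845 0.22278625754783749
```

Force (about 3 N) and height agree on about 6 mm pressed. Slide at 2 cm/s.

>>> step_arm --commands '[{"fingers": 1.0,"dx": 0.0,"dy": -0.0015,"dz": 0.0,"roll": 0.0},{"fingers": 1.0,"dx": 0.0,"dy": -0.004,"dz": 0.0,"roll": 0.0},{"fingers": 1.0,"dx": 0.0,"dy": -0.0065,"dz": 0.0,"roll": 0.0},{"fingers": 1.0,"dx": -0.0001,"dy": -0.009,"dz": 0.0,"roll": 0.0},{"fingers": 1.0,"dx": -0.0001,"dy": -0.0115,"dz": 0.0,"roll": 0.0},{"fingers": 1.0,"dx": -0.0001,"dy": -0.014,"dz": 0.0,"roll": 0.0},{"fingers": 1.0,"dx": -0.0001,"dy": -0.0165,"dz": 0.0,"roll": 0.0},{"fingers": 1.0,"dx": -0.0001,"dy": -0.019,"dz": 0.0,"roll": 0.0}]'

```text
time: 12.72
tool_pos: [0.4978, -0.0138, 0.16]
tcp_rot: [0.051, -3.141, -0.0]
wrist_force: [0.2, 1.5, 1.6]
width: 0.223
grip_force: 59.4
```

>>> step_arm --commands '[{"fingers": 1.0,"dx": 0.0,"dy": -0.0025,"dz": 0.0,"roll": 0.0},{"fingers": 1.0,"dx": 0.0,"dy": -0.005,"dz": 0.0,"roll": 0.0},{"fingers": 1.0,"dx": 0.0,"dy": -0.0075,"dz": 0.0,"roll": 0.0},{"fingers": 1.0,"dx": -0.0001,"dy": -0.01,"dz": 0.0,"roll": 0.0},{"fingers": 1.0,"dx": -0.0001,"dy": -0.0125,"dz": 0.0,"roll": 0.0},{"fingers": 1.0,"dx": -0.0001,"dy": -0.015,"dz": 0.0,"roll": 0.0},{"fingers": 1.0,"dx": -0.0001,"dy": -0.0175,"dz": 0.0,"roll": 0.0},{"fingers": 1.0,"dx": -0.0001,"dy": -0.02,"dz": 0.0,"roll": 0.0}]'

```text
time: 13.72
tool_pos: [0.4986, -0.0337, 0.16]
tcp_rot: [0.051, -3.141, 0.0]
wrist_force: [0.4, 1.5, 0.8]
width: 0.225
grip_force: 59.4
```

>>> step_arm --commands '[{"fingers": 1.0,"dx": 0.0,"dy": -0.0025,"dz": 0.0,"roll": 0.0},{"fingers": 1.0,"dx": 0.0,"dy": -0.005,"dz": 0.0,"roll": 0.0},{"fingers": 1.0,"dx": 0.0,"dy": -0.0075,"dz": 0.0,"roll": 0.0},{"fingers": 1.0,"dx": -0.0001,"dy": -0.01,"dz": 0.0,"roll": 0.0},{"fingers": 1.0,"dx": -0.0001,"dy": -0.0125,"dz": 0.0,"roll": 0.0},{"fingers": 1.0,"dx": -0.0001,"dy": -0.015,"dz": 0.0,"roll": 0.0},{"fingers": 1.0,"dx": -0.0001,"dy": -0.0175,"dz": 0.0,"roll": 0.0},{"fingers": 1.0,"dx": -0.0001,"dy": -0.02,"dz": 0.0,"roll": 0.0}]'

```text
time: 14.72
tool_pos: [0.4993, -0.0537, 0.16]
tcp_rot: [0.052, -3.141, -0.0]
wrist_force: [0.8, 1.7, 1.5]
width: 0.226
grip_force: 59.4
```

>>> step_arm --commands '[{"fingers": 1.0,"dx": 0.0,"dy": -0.0025,"dz": 0.0,"roll": 0.0},{"fingers": 1.0,"dx": 0.0,"dy": -0.005,"dz": 0.0,"roll": 0.0},{"fingers": 1.0,"dx": 0.0,"dy": -0.0075,"dz": 0.0,"roll": 0.0},{"fingers": 1.0,"dx": -0.0001,"dy": -0.01,"dz": 0.0,"roll": 0.0},{"fingers": 1.0,"dx": -0.0001,"dy": -0.0125,"dz": 0.0,"roll": 0.0},{"fingers": 1.0,"dx": -0.0001,"dy": -0.015,"dz": 0.0,"roll": 0.0},{"fingers": 1.0,"dx": -0.0001,"dy": -0.0175,"dz": 0.0,"roll": 0.0},{"fingers": 1.0,"dx": -0.0001,"dy": -0.02,"dz": 0.0,"roll": 0.0}]'

```text
time: 15.72
tool_pos: [0.5001, -0.0737, 0.16]
tcp_rot: [0.052, -3.141, -0.0]
wrist_force: [0.6, 1.3, 1.8]
width: 0.229
grip_force: 59.4
```

>>> step_arm --commands '[{"fingers": 1.0,"dx": 0.0,"dy": -0.0025,"dz": 0.0,"roll": 0.0},{"fingers": 1.0,"dx": 0.0,"dy": -0.005,"dz": 0.0,"roll": 0.0},{"fingers": 1.0,"dx": 0.0,"dy": -0.0075,"dz": 0.0,"roll": 0.0},{"fingers": 1.0,"dx": -0.0001,"dy": -0.01,"dz": 0.0,"roll": 0.0},{"fingers": 1.0,"dx": -0.0001,"dy": -0.0125,"dz": 0.0,"roll": 0.0},{"fingers": 1.0,"dx": -0.0001,"dy": -0.015,"dz": 0.0,"roll": 0.0},{"fingers": 1.0,"dx": -0.0001,"dy": -0.0175,"dz": 0.0,"roll": 0.0},{"fingers": 1.0,"dx": -0.0001,"dy": -0.02,"dz": 0.0,"roll": 0.0}]'

```text
time: 16.73
tool_pos: [0.5008, -0.0937, 0.16]
tcp_rot: [0.052, -3.141, -0.0]
wrist_force: [0.2, 1.1, 1.8]
width: 0.224
grip_force: 59.4
```

>>> step_arm --commands '[{"fingers": 1.0,"dx": 0.0,"dy": -0.0025,"dz": 0.0,"roll": 0.0},{"fingers": 1.0,"dx": 0.0,"dy": -0.005,"dz": 0.0,"roll": 0.0},{"fingers": 1.0,"dx": 0.0,"dy": -0.0075,"dz": 0.0,"roll": 0.0},{"fingers": 1.0,"dx": -0.0001,"dy": -0.01,"dz": 0.0,"roll": 0.0},{"fingers": 1.0,"dx": -0.0001,"dy": -0.0125,"dz": 0.0,"roll": 0.0},{"fingers": 1.0,"dx": -0.0001,"dy": -0.015,"dz": 0.0,"roll": 0.0},{"fingers": 1.0,"dx": -0.0001,"dy": -0.0175,"dz": 0.0,"roll": 0.0},{"fingers": 1.0,"dx": -0.0001,"dy": -0.02,"dz": 0.0,"roll": 0.0}]'

```text
time: 17.73
tool_pos: [0.5016, -0.1137, 0.16]
tcp_rot: [-0.052, 3.141, -0.0]
wrist_force: [0.4, 1.3, 1.1]
width: 0.225
grip_force: 59.4
```

>>> step_arm --commands '[{"fingers": 1.0,"dx": 0.0,"dy": -0.0023,"dz": 0.0,"roll": 0.0},{"fingers": 1.0,"dx": 0.0,"dy": -0.004,"dz": 0.0,"roll": 0.0},{"fingers": 1.0,"dx": 0.0,"dy": -0.0045,"dz": 0.0,"roll": 0.0},{"fingers": 1.0,"dx": 0.0,"dy": -0.0045,"dz": 0.0,"roll": 0.0}]'

```text
time: 18.23
tool_pos: [0.5018, -0.118, 0.16]
tcp_rot: [-0.051, 3.141, -0.0]
wrist_force: [0.2, 2.0, 1.9]
width: 0.224
grip_force: 59.4
```

```bash
python3 avg.py
python3 - <<'E'
from h import *
np.set_printoptions(precision=4,suppress=True)
im,d,K,T=snap("wrist","w6");P=cloud(K,T,d)
near=(abs(P[...,0]-.5)<.03)&(abs(P[...,1]+.119)<.02)
for lo in np.arange(.066,.14,.006):
    m=near&(P[...,2]>=lo)&(P[...,2]<lo+.006);v,u=np.nonzero(m)
    if len(u): print("%.3f"%lo,len(u),"u",u.min(),u.max(),"v",v.min(),v.max(),P[m].mean(0))
cv2.imwrite("pics/w6c.png",cv2.resize(im[100:250,160:360],(800,600),interpolation=cv2.INTER_CUBIC))
E
python3 strip.py w6
```

```text
t 18.825 pos [ 0.5018 -0.118   0.16  ] [0. 0. 0.] F [-0.1017  1.8892  1.6511] [0.4603 0.4611 0.6265] M [0.5341 0.0032 0.0009] rot [ 0.0515 -3.1411 -0.0001] grip 59.38969018869102 0.22611604104214586
0.066 181 u 235 279 v 166 209 [ 0.4982 -0.1222  0.0669]
0.072 2 u 259 261 v 179 179 [ 0.4955 -0.1166  0.0774]
0.078 18 u 254 266 v 179 185 [ 0.4966 -0.1164  0.0811]
0.084 21 u 254 266 v 181 186 [ 0.4965 -0.1169  0.0867]
0.090 22 u 255 266 v 183 187 [ 0.4962 -0.1164  0.0929]
0.096 13 u 256 264 v 184 186 [ 0.4957 -0.1167  0.0987]
0.102 3 u 258 260 v 186 186 [ 0.4952 -0.1175  0.1028]
0.132 76 u 239 279 v 187 209 [ 0.4914 -0.1166  0.1367]
0.138 66 u 240 278 v 188 211 [ 0.4922 -0.1153  0.1392]
tape n 4083 line x=-0.0381*y+0.4965 yaw deg 2.1838037986132055 y range [-0.1893  0.0786] mid y -0.05533956705619651 z depth 0.06299066451891941
green 274 off range -0.03360643978127781 0.014771614961741453 y 0.004622197648236903 0.0004919892411061519 0.00869316670885051 x 0.49627866461042286
red 121 off range -0.032517476229075415 -0.008790039394283355 y -0.1188865967521912 -0.12082801683918215 -0.11618368648339175 x 0.5009884296461585
```

View pics/w6c.png

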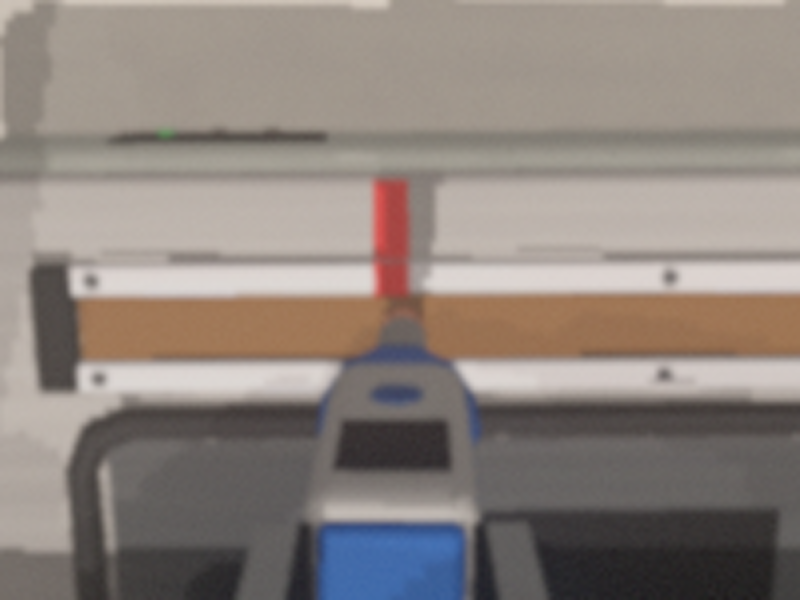

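The wrist crop shows the foot at about (404,310) and the red tick at (391,240): the foot lags about 2 mm from drag. I'll slide the last 2 mm.

>>> step_arm --commands '[{"fingers": 1.0,"dx": 0.0,"dy": -0.0012,"dz": -0.0002,"roll": 0.0},{"fingers": 1.0,"dx": 0.0,"dy": -0.0023,"dz": -0.0004,"roll": 0.0},{"fingers": 1.0,"dx": 0.0,"dy": -0.0023,"dz": -0.0004,"roll": 0.0},{"fingers": 1.0,"dx": 0.0,"dy": -0.0023,"dz": -0.0004,"roll": 0.0}]'

```text
time: 19.38
tool_pos: [0.5018, -0.1204, 0.1604]
tcp_rot: [-0.051, 3.141, -0.0]
wrist_force: [0.4, 2.0, 2.4]
width: 0.225
grip_force: 59.4
```

```bash
python3 avg.py
python3 - <<'E'
from h import *
np.set_printoptions(precision=4,suppress=True)
im,d,K,T=snap("wrist","w7");P=cloud(K,T,d)
near=(abs(P[...,0]-.5)<.04)&(abs(P[...,1]+.119)<.02)
for lo in np.r_[np.arange(.072,.11,.006),.19,.196,.202]:
    m=near&(P[...,2]>=lo)&(P[...,2]<lo+.006);v,u=np.nonzero(m)
    if len(u): print("%.3f"%lo,len(u),"u",u.min(),u.max(),"mid y",ray(K,T,[(u.min()+u.max())/2,v.mean()],lo+.003)[0],P[m].mean(0))
b=mask(im,(100,120,60),(125,255,255));b[:220]=0;v,u=np.nonzero(b);print("top blue",len(u),ray(K,T,[u.mean(),v.mean()],.2055))
E
python3 strip.py w7
```

```text
t 19.975 pos [ 0.5018 -0.1203  0.1604] [0. 0. 0.] F [0.2357 1.7613 1.448 ] [0.381  0.6    0.4656] M [0.5438 0.0363 0.0003] rot [-0.0516  3.1411  0.    ] grip 59.38591942191124 0.22861947597073026
0.072 2 u 254 259 mid y [ 0.4986 -0.1219  0.075 ] [ 0.4979 -0.1219  0.0777]
0.078 19 u 255 266 mid y [ 0.4966 -0.1184  0.081 ] [ 0.4965 -0.1183  0.0815]
0.084 20 u 254 266 mid y [ 0.4964 -0.1189  0.087 ] [ 0.4963 -0.1189  0.0874]
0.090 20 u 254 266 mid y [ 0.4964 -0.119   0.093 ] [ 0.4965 -0.119   0.0928]
0.096 18 u 256 264 mid y [ 0.4956 -0.119   0.099 ] [ 0.4956 -0.119   0.099 ]
0.102 2 u 260 261 mid y [ 0.4947 -0.1187  0.105 ] [ 0.4954 -0.1187  0.1025]
0.190 169 u 237 280 mid y [ 0.4875 -0.1207  0.193 ] [ 0.4874 -0.121   0.1931]
0.196 296 u 236 280 mid y [ 0.4888 -0.1209  0.199 ] [ 0.4886 -0.1211  0.1996]
0.202 1934 u 224 303 mid y [ 0.4988 -0.1179  0.205 ] [ 0.4986 -0.1206  0.2057]
top blue 1320 [[ 0.5003 -0.1208  0.2055]]
tape n 4059 line x=-0.0389*y+0.4964 yaw deg 2.225263495142787 y range [-0.1891  0.0787] mid y -0.055198315924232924 z depth 0.06296589301414342
green 271 off range -0.03354520547188783 0.014909386738897357 y 0.004504754514548726 0.0004515513499984312 0.00853578975134365 x 0.4962723834732132
red 110 off range -0.03164466910471908 -0.008777508377956655 y -0.11851703255424376 -0.12040014508075866 -0.1166832203688371 x 0.5010527289386199
```

```bash
python3 -c "
from workcell import *
print(finish_job())"
```

```text
the job is handed in; nothing more can be done
None
```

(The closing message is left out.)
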